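# Push a bottle roller drum round to its pointer with a steady push

### The arm

A 6-joint arm with a two-finger parallel gripper is mounted at the origin on the work surface. World frame = base frame: x ahead of the robot, y to its left, z up, the work surface at z = 0. Lengths are in m, angles in rad, forces in N, time in s.
With the tool pointing down it reaches from about 0.35 to 0.975 m from the base axis. Payload 4.9 kg.
Tool frame: the origin (TCP) lies between the finger pads; the fingertips stand 11 mm ahead of it and the grasp point (between the pads) lies 8 mm behind it; z points along the fingers, y is the line along which they close (so a half turn about z gives the same grasp; the last joint's range is limited). The gripper opens to 85 mm and grips with 20 to 120 N. Pads are 22 mm wide; open, the fingers measure 114 mm over their backs; the gripper's body (76 mm by 85 mm) begins 54 mm behind the grasp point. The pads swing forward as they close: fully open they stand 13 mm farther back than shut.
Start: joints at [-1.374, 0.053, 1.613, -0, 1.476, -0.119], TCP at [0.194, -0.594, 0.242] pointing down, gripper open.
Joint ranges: [-3.01, 3.01], [-1.01, 2.22], [0.06, 2.58], [-1.02, 4.17], [0.09, 2.62], [-3.14, 3.14]. Speed limits (rad/s): [2.57, 2.57, 3.14, 3.14, 3.14, 3.14].

### API

Orientations are given as a 3x3 rotation matrix whose columns are the frame's x, y, z axes.
In Python, from workcell import arm, eyes gives the robot as it stands.
- The arm moves only by the tool step_arm, never from a script. Its argument "series" is one flat list of numbers, 4 for each row, row after row: the shift along the world's x, y, z each as a share of 20 cm, from -1 to 1, then the turn about the world's z as a share of 0.12 rad, from -1 to 1. A call has 1 to 12 rows; each row shifts and turns the commanded pose from where the row before left it; what a row does not reach is not made up. A row lasts 1/8 s, in which the tool goes at most 62.5 mm and 10.7 degrees, less where a joint would pass 70% of its speed; a pose out of reach is approached as far as the arm can. A call with a number of a shift or a turn outside -1 to 1 is refused whole. A call with a gripper value outside its range is refused whole. "jaw" is the closure, from -1 (fully open) to 1 (shut), set as the call begins (left out, the last holds). The fingers move at their own pace and stop on an object; the grip force is fixed at half the most. Time passes only in rows, so rows that do not move let the fingers close. It gives the time, the measured TCP pose, the force, the opening and the grip force at its end, in the units of the state.
- arm.get_state(): the state, without advancing time (a new reading comes with each control period).
- eyes.camera(name): name is "side" or "top"; returns a dict with "frame" (420x560x3 uint8, red, green, blue), "fx", "fy", "cx", "cy" (pixels), "origin" and "rotation" of the camera in the world. Camera axes: x right, y up, looking along -z (the intrinsics and any distortion apply to the point x, -y, -z); pixel columns grow to the right and rows downward; lengths in m; the calibration is good to about 2 mm. A picture is of the moment at which its call begins. There is no depth.
- arm.hand_in(): hands the job in; it is judged then, once.
The state is a dict: "t": time; "q": joint angles; "joint_velocities": joint speeds; "effort": joint torques, N m; "eef_pos": TCP position; "eef_rot": TCP orientation; "force": force on the tool from outside, world axes, zero at the start; "moment": the same for the moment, N m; "opening": opening from 0.0 (shut) to 1.0 (fully open); "grip_force": force on a finger pad.
Only numpy, scipy, OpenCV 4.12 (cv2) and the standard library are available. Lean on these libraries where they do the work, as an engineer would, in place of code of your own. Each camera call takes 0.05 s, during which the arm holds its last target. There are 200 camera calls.

### The job

Turn the part-loaded bottle roller drum by pushing its red bar sideways with a fingertip, following the bar over the top of the drum until the bar's far end stands at the yellow pointer, and finish while still holding the bar there, at rest, with the finger. Push steadily with 13 N the whole way, give or take 1 N, until the pointer is near: do not lose touch with the bar, do not jolt or fling the drum, do not run past the pointer, and leave the pointer and the other things alone.

Things in the scene. Friction and masses are not known exactly. Their poses are not given: they have to be found in the camera images.
- rotator: the roller drum's white fixed stand on the bench, 260 x 200 mm, with a grey motor box (to 150 mm high) at its +x end; origin under the middle of the stand on the bench top. The drum's level axis runs along the stand's x, 130 mm above the bench. Fixed; its place and yaw vary
- drum (a joint): turn of the drum, rad: 0 at rest at the start, growing as the bar goes from the stand's +y side over the top to its -y side (right-hand turn about the stand's x). With its back-driven gearbox: inertia 2.8 kg m2, drag 7 N m per rad/s (nominal), dry friction 0.02 N m: it coasts with a time constant of 0.4 s; 13 N moves it at 0.05 to 0.3 rad/s. Stop at 1.95
- drum_centre (a point): middle of the drum, on its level axis, 130 mm above the stand's origin. Drum: radius 125 mm, length 164 mm. Steady state: horizontal push x height of the bar above the axis = drag x speed + load torque. Let the finger rise and sink with the bar: rubbing up or down on it counts in the contact force
- bottles: five amber bottles, 44 mm thick, with blue caps, part-filled, the only load in the drum, at its bottom at the start; origin on the drum's axis. Hidden mass: nominal 0.80 kg, 0.4 to 2.5 times that, centred 73 mm from the axis. They pull the drum back towards 0 with nominally 0.57 N m x sin(joint value) (in truth 0.23 to 1.43)
- bar: red bar, 16 mm thick, 150 mm long, parallel to the drum's axis, 170 mm from it, 37 mm clear of the drum; origin at its middle, x along it. At joint value j, in the stand's frame: y = -170 mm x sin(j - 0.75), z = 130 mm + 170 mm x cos(j - 0.75). Push it from its +y side to the stand's -y; a shut, upright finger with its tips 15 mm below the bar's middle clears the drum all the way
- bar_end (a point): the centre of the bar's far end, 80 mm from its middle towards the stand's +x (motor) side
- pointer_tip (a point): where bar_end must come: 170 mm from the axis, just under the bent tip of the yellow pointer, an arm 16 mm wide at the motor end, set 0.57 to 0.7 rad past the top on the stand's -y side (drum about 1.32 to 1.45). Its bent tip reaches over the bar's end, 196 to 202 mm from the axis and 72 to 116 mm from the stand's middle towards its +x
- basket: green slatted basket, 130 x 170 x 65 mm, leave alone; origin under its middle
- plates: stack of five amber culture dishes, 92 mm across, 80 mm high, leave alone; origin under its middle
- jar: jar with a blue cap, 64 mm across, 110 mm high, leave alone; origin under its middle

How it is judged:
On the way, in this order (a step that is already met when the one before it is completed fails the run):
1. on the way up to the top the finger pushes the bar with 11.2 to 14.8 N for 1.1 s without a break, the drum turning (contact force between the fingers and bar between 11.2 and 14.8 N and velocity of joint drum above 0.04 rad/s and value of joint drum between 0.06 and 0.55 rad), for 1.1 s.
2. over the top it pushes with 11.2 to 14.8 N for 0.5 s without a break, the drum turning (contact force between the fingers and bar between 11.2 and 14.8 N and velocity of joint drum above 0.04 rad/s and value of joint drum between 0.55 and 0.8 rad), for 0.5 s.
3. past the top it pushes with 11.2 to 14.8 N for 0.5 s without a break, the drum turning (contact force between the fingers and bar between 11.2 and 14.8 N and velocity of joint drum above 0.04 rad/s and value of joint drum between 0.8 and 1.15 rad), for 0.5 s.
At the end, for the whole second after the job is handed in: the bar's far end within 18 mm of the pointer's place (about 0.1 rad), the drum at rest (under 0.04 rad/s), the finger still holding the bar with 0.3 to 16 N (distance between bar_end and pointer_tip below 0.018 m and velocity of joint drum between -0.04 and 0.04 rad/s and contact force between the fingers and bar between 0.3 and 16 N); the arm keeps its last pose, push and grip.
It fails at once if the bar is jolted: more than 24 N (contact force between the arm and bar above 24 N).
It fails at once if touch with the bar is lost on the way (under 0.3 N between 0.2 and 1 rad) (value of joint drum between 0.2 and 1 rad and contact force between the fingers and bar below 0.3 N).
It fails at once if the drum is flung: faster than 0.7 rad/s (velocity of joint drum above 0.7 rad/s).
It fails at once if the bar runs more than 0.15 rad (26 mm) past the pointer (y of bar_end in the frame of pointer_tip below -0.0255 m).
It fails at once if the pointer, the basket, the dishes or the jar is disturbed (distance of pointer_tip from where it was at the start of the episode above 0.01 m or distance of any of basket, plates, jar from where it was at the start of the episode above 0.03 m).
It also fails if it takes over 50 s, if anything falls off the work surface, if the arm or the gripper's body presses on something with over 40 N, if the wrist force passes 120 N, or if a joint passes its speed limit or range.

## Working session

There is one attempt and no reset: what is moved stays moved. The work goes in short steps, Python scripts to look and compute and a tool call to move; the robot and the scene stay as the last step left them, time stands still between calls to the robot, and variables do not carry over. Pictures are saved under pics/ and viewed, at most 10 in all, crops included, and the job is handed in when it is done.

Besides the shell and the picture viewer there is one more tool, called after ">>>" in YAML: its name, and indented under it one key for each argument. step_arm: Moves the arm, as the interface text tells. Shift numbers are shares of 20 cm and turn numbers shares of 0.12 rad, none past 1 either way. Its arguments: {"type":"object","properties":{"series":{"type":"array","items":{"type":"number"}},"jaw":{"type":"number"}},"required":["series"]}

```bash
ls; mkdir -p pics
python3 - <<'E'
from workcell import arm,eyes
import cv2,pickle
d={}
for n in("side","top"):
    c=eyes.camera(n);d[n]=c;cv2.imwrite(f"pics/{n}0.png",cv2.resize(c["frame"][:,:,::-1],(800,600),interpolation=cv2.INTER_CUBIC))
    print(n,{k:v for k,v in c.items() if k!="frame"})
pickle.dump(d,open("c0.pkl","wb"))
s=arm.get_state();print(s)
E
```

```text
pics
side {'fx': 439.81684021530657, 'fy': 439.81684021530657, 'cx': 280.4627725102674, 'cy': 199.30233798931596, 'origin': array([0.12309526, 1.18527401, 1.04418542]), 'rotation': array([[-0.9439491 ,  0.18081755, -0.27616137],
       [-0.32998644, -0.53797218,  0.77568994],
       [-0.00830878,  0.82334133,  0.56748569]])}
top {'fx': 386.9954543714084, 'fy': 386.9954543714084, 'cx': 279.59250873165087, 'cy': 205.33351742929943, 'origin': array([0.42976306, 0.01318065, 1.44424665]), 'rotation': array([[-0.02576871,  0.99698515, -0.07318875],
       [-0.99947067, -0.02714884, -0.0179252 ],
       [-0.01985815,  0.0726881 ,  0.99715701]])}
{'t': 0.1, 'q': array([-1.37399041e+00,  5.33407424e-02,  1.61413707e+00,  2.90778977e-06,
        1.47600164e+00, -1.19049588e-01]), 'joint_velocities': array([ 0.0003042 , -0.00238051, -0.00430921, -0.00182561, -0.00083434,
       -0.00010297]), 'effort': array([-1.07459611e-03, -3.94906425e+01, -3.71362209e+01, -2.15234272e-04,
        3.96691423e-03, -1.29313392e-06]), 'eef_pos': array([ 0.19400991, -0.59356261,  0.24116672]), 'eef_rot': array([[ 9.50531108e-01,  3.10629166e-01, -3.66101331e-04],
       [ 3.10629299e-01, -9.50529333e-01,  1.85093976e-03],
       [ 2.26965821e-04, -1.87309762e-03, -9.99998220e-01]]), 'force': array([ 0.57190299,  0.8604161 , -0.90827408]), 'moment': array([-0.00999492, -0.02972791, -0.02682493]), 'grip_force': 0.0, 'opening': 0.9963073514512912}
```

View pics/side0.png

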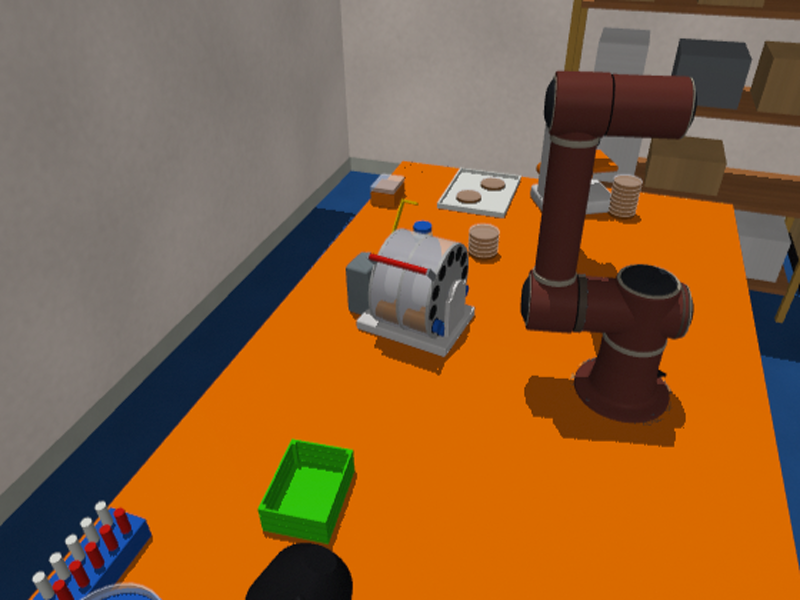

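View pics/top0.png

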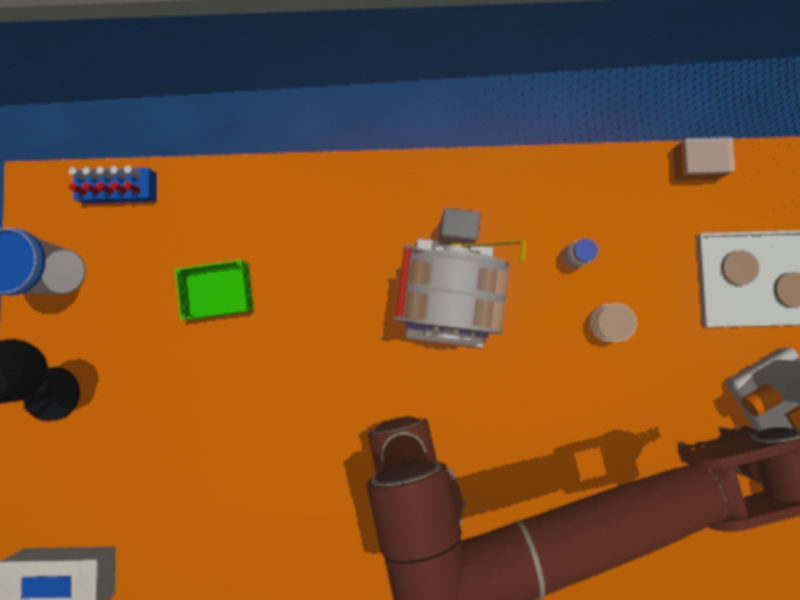

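The side view shows the drum at (415,285) with the red bar running from (370,257) to (427,272). In the top view the motor is at (460,225), the bar runs from (405,250) to (402,318), and the pointer tip is at (523,250). I'll enlarge both next.

Run:
```python
import cv2,pickle
d=pickle.load(open("c0.pkl","rb"))
for n,(x,y) in(("side",(235,130)),("top",(268,140))):
    f=d[n]["frame"][y:y+120,x:x+120,::-1]
    f=cv2.resize(f,(600,600),interpolation=cv2.INTER_CUBIC)
    cv2.imwrite(f"pics/{n}1.png",f)
```

```text
(no output)
```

View pics/side1.png

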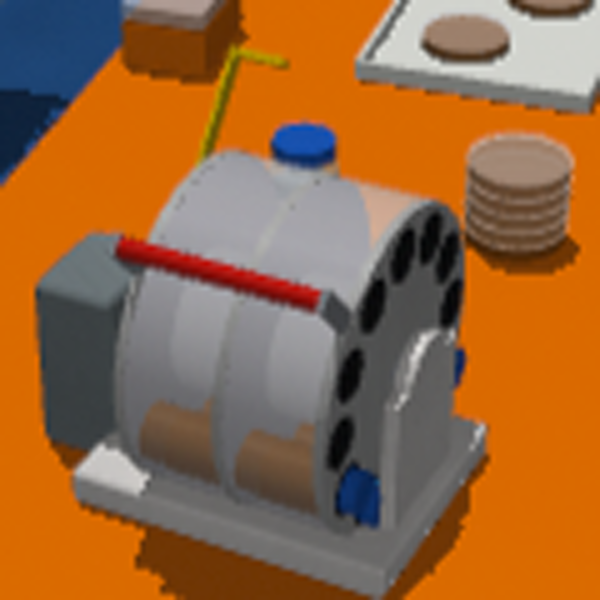

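View pics/top1.png

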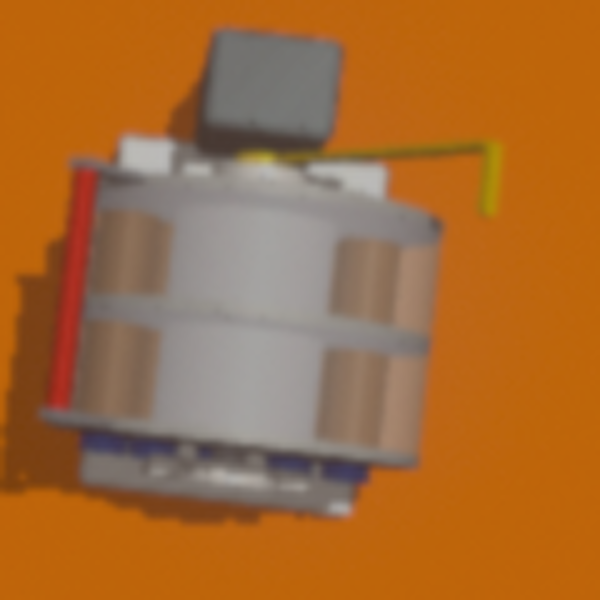

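The side crop shows the bar from (118,246) to (320,302), with the pointer's bend at (237,55) and its tip at (286,64). In the top crop the bar runs from (84,170) to (62,408), with the pointer's bend at (492,146) and its tip at (488,215). Next I fit the pose.

```bash
cat > h.py <<'E'
import numpy as np,pickle
from scipy.optimize import least_squares
d=pickle.load(open("c0.pkl","rb"))
off={"side":(235,130),"top":(268,140)}
def proj(n,p):
    c=d[n];q=(np.asarray(p)-c["origin"])@c["rotation"]
    return np.array([c["cx"]+c["fx"]*q[0]/-q[2],c["cy"]+c["fy"]*q[1]/q[2]])
def px(n,u,v): return np.array(off[n])+(np.array([u,v])+.5)/5-.5
def W(P,l):
    x,y,a=P[:3];c,s=np.cos(a),np.sin(a)
    return np.array([x+c*l[0]-s*l[1],y+s*l[0]+c*l[1],l[2]])
def bar(x,j,r=.17): return [x,-r*np.sin(j-.75),.13+r*np.cos(j-.75)]
E
python3 - <<'E'
from h import *
obs=[("top",84,170,.075,0),("top",62,408,-.075,0),("side",118,246,.075,0),("side",320,302,-.075,0),
("top",492,146,.114,1),("top",488,215,.072,1),("side",237,53,.114,1),("side",286,64,.072,1)]
def res(P):
    r=[]
    for n,u,v,x,k in obs:
        l=bar(x,0) if k==0 else bar(x,P[3],.199)
        r+=list(proj(n,W(P,l))-px(n,u,v))
    return r
s=least_squares(res,[.55,0,0,1.35],loss="soft_l1");print(s.x,np.round(s.fun,1))
P=s.x;np.save("P.npy",P)
print("stand -x+y corner top px",(proj("side",W(P,[-.13,.1,.02]))-off["side"])*5,"-x-y",(proj("side",W(P,[-.13,-.1,.02]))-off["side"])*5)
print("bar",W(P,bar(0,0)),"centre pass",W(P,bar(0,.75)),"end",W(P,bar(0,P[3])))
E
```

```text
[ 0.52504565 -0.08800331 -0.14846582  1.44480888] [ 0.5 -0.3 -1.   0.1  0.7  0.4  0.2  0.3  0.5 -0.2 -0.2 -0.3 -0.1 -0.2
  0.  -0.1]
stand -x+y corner top px [393.53108189 586.234252  ] -x-y [499.75554831 435.20521194]
bar [0.54218653 0.02660052 0.25438711] centre pass [ 0.52504565 -0.08800331  0.3       ] end [ 0.50894585 -0.19564654  0.26058993]
```

>>> step_arm:
  series: [0,0,0.3,0.92,0,0,0.3,0.92,0,0,0.3,0.92,0,0,0.2,0.92,0.14,0.26,0,0.92,0.14,0.26,0,0.92,0.14,0.26,0,0.92,0.14,0.26,0,0.92,0.14,0.26,0,0.92,0.14,0.26,0,0.92,0.14,0.26,0,0,0.14,0.26,0,0]
  jaw: 1

```text
t: 1.6
eef_pos: [0.4185, -0.1762, 0.4619]
eef_rot: [[0.151, 0.989, -0.0], [0.989, -0.151, 0.0], [0.0, -0.0, -1.0]]
force: [0.7, -0.6, 0.1]
opening: -0.001
grip_force: 0.0
```

>>> step_arm:
  series: [0.133,0.264,0,0,0.133,0.264,0,0,0.133,0.264,0,0,0.133,0.264,0,0,0.133,0.264,0,0,0,0,-0.265,0,0,0,-0.265,0,0,0,-0.265,0,0,0,-0.265,0,0,0,0,0,0,0,0,0]

```text
t: 2.98
eef_pos: [0.552, 0.0859, 0.2525]
eef_rot: [[0.15, 0.989, 0.003], [0.989, -0.15, 0.0], [0.0, 0.003, -1.0]]
force: [0.3, -0.4, 0.3]
opening: 0.003
grip_force: 0.0
```

Run:
```python
from workcell import arm,eyes
import cv2
c=eyes.camera("side")["frame"][100:260,200:380,::-1]
cv2.imwrite("pics/side2.png",cv2.resize(c,(675,600),interpolation=cv2.INTER_CUBIC))
s=arm.get_state();print(s["t"],s["eef_pos"],s["force"])
```

```text
3.025 [0.55261599 0.08595341 0.25375235] [-0.5121055  -0.40334354 -0.03719541]
```

View pics/side2.png

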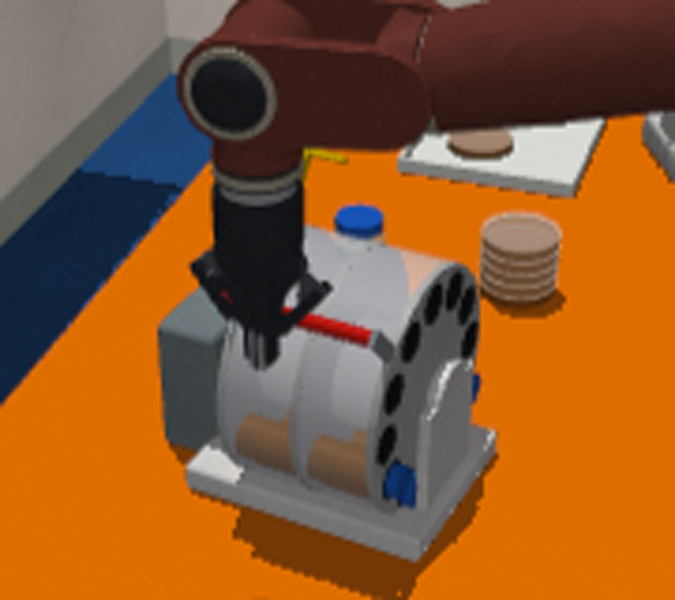

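The finger is shut and upright on the +y side of the bar at about (262,350), pointing at the bar's middle.

>>> step_arm:
  series: [-0.008,-0.05,0,0,-0.008,-0.05,0,0,-0.007,-0.048,0,0,0,0,0,0,0,0,0,0]

```text
t: 3.65
eef_pos: [0.5465, 0.0562, 0.2502]
eef_rot: [[0.151, 0.989, -0.0], [0.989, -0.151, 0.0], [0.0, -0.0, -1.0]]
force: [0.8, 0.7, 1.0]
opening: 0.0
grip_force: 0.0
```

>>> step_arm:
  series: [-0.001,-0.007,0,0,-0.001,-0.007,0,0,-0.001,-0.007,0,0,-0.001,-0.007,0,0]

```text
t: 4.15
eef_pos: [0.5457, 0.0507, 0.2503]
eef_rot: [[0.15, 0.989, -0.0], [0.989, -0.15, 0.0], [0.0, -0.0, -1.0]]
force: [-0.7, -0.4, -0.1]
opening: 0.002
grip_force: 0.0
```

>>> step_arm:
  series: [-0.001,-0.007,0,0,-0.001,-0.007,0,0,-0.001,-0.007,0,0]

```text
t: 4.53
eef_pos: [0.5451, 0.0464, 0.2503]
eef_rot: [[0.151, 0.989, 0.0], [0.989, -0.151, -0.0], [-0.0, 0.0, -1.0]]
force: [0.2, 0.1, -0.1]
opening: -0.001
grip_force: 0.0
```

>>> step_arm:
  series: [-0.001,-0.007,0,0]

```text
t: 4.65
eef_pos: [0.5449, 0.045, 0.2503]
eef_rot: [[0.15, 0.989, 0.0], [0.989, -0.15, -0.0], [-0.0, 0.0, -1.0]]
force: [-0.2, 0.6, -0.1]
opening: -0.002
grip_force: 0.0
```

>>> step_arm:
  series: [-0.001,-0.007,0,0]

```text
t: 4.78
eef_pos: [0.5448, 0.0444, 0.2504]
eef_rot: [[0.15, 0.989, 0.0], [0.989, -0.15, 0.002], [0.002, 0.0, -1.0]]
force: [0.9, 4.8, -0.2]
opening: 0.001
grip_force: 2.5
```

>>> step_arm:
  series: [-0.001,-0.007,0,0]

```text
t: 4.9
eef_pos: [0.5447, 0.044, 0.2507]
eef_rot: [[0.15, 0.989, 0.001], [0.989, -0.15, 0.004], [0.004, 0.0, -1.0]]
force: [0.2, 9.0, 1.5]
opening: 0.002
grip_force: 4.1
```

>>> step_arm:
  series: [-0.001,-0.007,0,0]

```text
t: 5.03
eef_pos: [0.5447, 0.0433, 0.2513]
eef_rot: [[0.149, 0.989, 0.002], [0.989, -0.149, 0.006], [0.006, 0.001, -1.0]]
force: [-1.0, 10.2, 4.2]
opening: 0.002
grip_force: 5.0
```

```bash
cat > plan.py <<'E'
# usage: plan.py x y z Fmeas nrows [F=13 k=4500 D=7 L=.57]
import sys,json,os
from h import *
P=np.load("P.npy");a=P[2];R=np.array([[np.cos(a),-np.sin(a)],[np.sin(a),np.cos(a)]])
pos=np.array([float(v) for v in sys.argv[1:4]]);Fm=float(sys.argv[4]);n=int(sys.argv[5])
st=json.load(open("st.json")) if os.path.exists("st.json") else dict(cmd=[.5449,.0410,.2500],w=.045,jp=.012,n=1,F=13,k=4500,D=7,L=.57,off=.0184)
for x in sys.argv[6:]: q,v=x.split("=");st[q]=float(v)
cmd=np.array(st["cmd"]);loc=R.T@(pos[:2]-P[:2]);yb=loc[1]-st["off"]
j=.75-np.arcsin(yb/.17)
lag=loc[1]-(R.T@(cmd[:2]-P[:2]))[1]
w=st["w"]+.8*(j-st["jp"])/(st["n"]*.125)
print(f"j {j:.3f} pred {st['jp']:.3f} w {w:.3f} lag {lag*1e3:.2f}mm k {Fm/lag:.0f} zerr {pos[2]-(.126+.17*np.cos(j-.75)):.4f}")
jj,ww,F0=j,w,Fm;out=[]
for r in range(n):
    for i in range(50):
        dt=.0025;Fi=st["F"]+(F0-st["F"])*max(0,1-(r*50+i)/75)
        h=.17*np.cos(jj-.75);ww+=dt*(Fi*h-st["D"]*ww-st["L"]*np.sin(jj))/2.8;jj+=dt*ww
    g=R@np.array([0.0,-.17*np.sin(jj-.75)+st["off"]-Fi/st["k"]])+P[:2]
    # keep finger on the current local x line
    g+=R[:,0]*(R.T@(np.array([.5449,.0410])-P[:2]))[0]
    t=np.r_[g,.126+.17*np.cos(jj-.75)]
    s=np.round((t-cmd)/.2,3);cmd=cmd+s*.2;out+=list(map(float,s))+[0]
    print(f"  row j {jj:.3f} w {ww:.3f} F {Fi:.1f}")
print(out)
st.update(cmd=cmd.tolist(),w=ww,jp=jj,n=n);json.dump(st,open("st.json","w"))
E
python3 plan.py .5447 .0433 .2513 10.2 2
```

```text
j 0.012 pred 0.012 w 0.046 lag 2.25mm k 4543 zerr -0.0005
  row j 0.020 w 0.087 F 12.0
  row j 0.034 w 0.126 F 13.0
[-0.001, -0.007, 0.014, 0, -0.002, -0.01, 0.007, 0]
```

>>> step_arm:
  series: [-0.001,-0.007,0.012,0,-0.002,-0.01,0.009,0]

```text
t: 5.28
eef_pos: [0.5441, 0.0404, 0.2543]
eef_rot: [[0.149, 0.989, 0.002], [0.989, -0.149, 0.007], [0.007, 0.001, -1.0]]
force: [3.0, 10.2, -1.5]
opening: -0.003
grip_force: 5.4
```

```bash
python3 plan.py .5441 .0404 .2543 10.5 2
```

```text
j 0.035 pred 0.034 w 0.130 lag 2.74mm k 3833 zerr -0.0001
  row j 0.053 w 0.151 F 12.1
  row j 0.073 w 0.174 F 13.0
[-0.001, -0.011, 0.011, 0, -0.002, -0.014, 0.011, 0]
```

>>> step_arm:
  series: [-0.001,-0.011,0.011,0,-0.002,-0.014,0.011,0]

```text
t: 5.52
eef_pos: [0.5435, 0.0355, 0.2587]
eef_rot: [[0.149, 0.989, 0.001], [0.989, -0.149, 0.007], [0.007, 0.0, -1.0]]
force: [2.6, 10.5, -1.0]
opening: 0.001
grip_force: 5.6
```

```bash
python3 plan.py .5435 .0355 .2587 10.8 2 k=3900
```

```text
j 0.073 pred 0.073 w 0.173 lag 2.84mm k 3805 zerr 0.0002
  row j 0.095 w 0.184 F 12.2
  row j 0.119 w 0.199 F 13.0
[-0.003, -0.016, 0.011, 0, -0.002, -0.017, 0.013, 0]
```

>>> step_arm:
  series: [-0.003,-0.016,0.011,0,-0.002,-0.017,0.013,0]

```text
t: 5.78
eef_pos: [0.5426, 0.0294, 0.2639]
eef_rot: [[0.148, 0.989, 0.002], [0.989, -0.148, 0.008], [0.008, 0.001, -1.0]]
force: [2.3, 11.9, -0.4]
opening: -0.003
grip_force: 6.4
```

```bash
python3 plan.py .5426 .0294 .2639 12.1 2
```

```text
j 0.119 pred 0.119 w 0.198 lag 3.35mm k 3614 zerr 0.0006
  row j 0.144 w 0.208 F 12.7
  row j 0.171 w 0.218 F 13.0
[-0.003, -0.017, 0.012, 0, -0.003, -0.019, 0.012, 0]
```

>>> step_arm:
  series: [-0.003,-0.017,0.012,0,-0.003,-0.019,0.012,0]

```text
t: 6.02
eef_pos: [0.5415, 0.0223, 0.2691]
eef_rot: [[0.148, 0.989, 0.002], [0.989, -0.148, 0.009], [0.009, 0.001, -1.0]]
force: [1.8, 13.9, 2.0]
opening: 0.001
grip_force: 6.9
```

```bash
python3 plan.py .5415 .0223 .2691 13.6 2 k=3950
```

```text
j 0.170 pred 0.171 w 0.217 lag 3.46mm k 3929 zerr 0.0009
  row j 0.198 w 0.228 F 13.2
  row j 0.227 w 0.235 F 13.0
[-0.002, -0.019, 0.013, 0, -0.004, -0.021, 0.012, 0]
```

>>> step_arm:
  series: [-0.002,-0.019,0.013,0,-0.004,-0.021,0.012,0]

```text
t: 6.28
eef_pos: [0.5404, 0.0147, 0.2743]
eef_rot: [[0.148, 0.989, 0.003], [0.989, -0.148, 0.009], [0.01, 0.001, -1.0]]
force: [3.3, 15.2, 2.0]
opening: -0.002
grip_force: 7.5
```

```bash
cp st.json st_b.json; python3 plan.py .5404 .0147 .2743 14.9 2 k=4200 D=8 F=12.8
```

```text
j 0.223 pred 0.227 w 0.223 lag 3.87mm k 3848 zerr 0.0013
  row j 0.252 w 0.230 F 13.5
  row j 0.281 w 0.229 F 12.8
[-0.002, -0.018, 0.011, 0, -0.003, -0.02, 0.011, 0]
```

>>> step_arm:
  series: [-0.002,-0.018,0.011,0,-0.003,-0.02,0.011,0]

```text
t: 6.52
eef_pos: [0.5393, 0.0068, 0.2791]
eef_rot: [[0.148, 0.989, 0.003], [0.989, -0.148, 0.008], [0.009, 0.001, -1.0]]
force: [0.7, 13.0, 3.8]
opening: 0.003
grip_force: 6.8
```

```bash
python3 - <<'E'
import re
s=open("plan.py").read()
s=s.replace("t=np.r_[g,.126+.17*np.cos(jj-.75)]","t=np.r_[g,.126+st.get('zb',0)+.17*np.cos(jj-.75)]").replace('print(f"j {j','print("cmdz",cmd[2]);print(f"j {j')
open("plan.py","w").write(s)
E
python3 plan.py .5393 .0068 .2791 12.9 2 D=7.7 zb=.001
```

```text
cmdz 0.27759999999999996
j 0.277 pred 0.281 w 0.217 lag 3.56mm k 3623 zerr 0.0018
  row j 0.304 w 0.222 F 12.8
  row j 0.332 w 0.225 F 12.8
[-0.003, -0.018, 0.014, 0, -0.003, -0.021, 0.01, 0]
```

>>> step_arm:
  series: [-0.003,-0.018,0.014,0,-0.003,-0.021,0.01,0]

```text
t: 6.78
eef_pos: [0.5381, -0.0012, 0.2835]
eef_rot: [[0.148, 0.989, 0.002], [0.989, -0.148, 0.008], [0.009, 0.001, -1.0]]
force: [1.7, 12.8, 1.6]
opening: 0.004
grip_force: 6.7
```

```bash
python3 plan.py .5381 -.0012 .2835 12.9 2 D=7.8 k=4000
```

```text
cmdz 0.2824
j 0.330 pred 0.332 w 0.217 lag 3.36mm k 3836 zerr 0.0023
  row j 0.357 w 0.222 F 12.8
  row j 0.385 w 0.225 F 12.8
[-0.003, -0.02, 0.008, 0, -0.003, -0.022, 0.009, 0]
```

>>> step_arm:
  series: [-0.003,-0.02,0.008,0,-0.003,-0.022,0.009,0]

```text
t: 7.02
eef_pos: [0.5369, -0.0093, 0.2873]
eef_rot: [[0.148, 0.989, 0.003], [0.989, -0.148, 0.009], [0.009, 0.001, -1.0]]
force: [0.3, 14.1, 3.5]
opening: 0.001
grip_force: 7.3
```

```bash
python3 plan.py .5369 -.0093 .2873 13.8 2 D=8.1 k=4150 zb=.0022 F=12.6
```

```text
cmdz 0.2858
j 0.382 pred 0.385 w 0.215 lag 3.66mm k 3771 zerr 0.0027
  row j 0.409 w 0.221 F 13.0
  row j 0.437 w 0.222 F 12.6
[-0.003, -0.019, 0.013, 0, -0.003, -0.021, 0.008, 0]
```

>>> step_arm:
  series: [-0.003,-0.019,0.013,0,-0.003,-0.021,0.008,0]

```text
t: 7.28
eef_pos: [0.5357, -0.0176, 0.2908]
eef_rot: [[0.148, 0.989, 0.002], [0.989, -0.148, 0.008], [0.008, 0.001, -1.0]]
force: [3.2, 12.8, 0.8]
opening: -0.0
grip_force: 6.4
```

```bash
python3 plan.py .5357 -.0176 .2908 13.1 2 F=12.7
```

```text
cmdz 0.29
j 0.434 pred 0.437 w 0.213 lag 3.36mm k 3896 zerr 0.0032
  row j 0.461 w 0.218 F 12.8
  row j 0.489 w 0.220 F 12.7
[-0.003, -0.02, 0.006, 0, -0.004, -0.022, 0.006, 0]
```

>>> step_arm:
  series: [-0.003,-0.02,0.007,0,-0.004,-0.022,0.006,0]

```text
t: 7.52
eef_pos: [0.5344, -0.026, 0.2937]
eef_rot: [[0.148, 0.989, 0.003], [0.989, -0.148, 0.008], [0.009, 0.002, -1.0]]
force: [2.4, 12.8, 2.7]
opening: -0.001
grip_force: 6.7
```

```bash
python3 plan.py .5344 -.026 .2937 13.1 2 zb=.0032
```

```text
cmdz 0.29239999999999994
j 0.486 pred 0.489 w 0.213 lag 3.38mm k 3879 zerr 0.0036
  row j 0.513 w 0.218 F 12.8
  row j 0.541 w 0.220 F 12.7
[-0.003, -0.021, 0.01, 0, -0.003, -0.022, 0.005, 0]
```

>>> step_arm:
  series: [-0.003,-0.021,0.009,0,-0.003,-0.022,0.005,0]

```text
t: 7.78
eef_pos: [0.5332, -0.0345, 0.2963]
eef_rot: [[0.148, 0.989, 0.002], [0.989, -0.148, 0.008], [0.009, 0.001, -1.0]]
force: [2.2, 12.3, 2.2]
opening: -0.001
grip_force: 6.7
```

```bash
python3 plan.py .5332 -.0345 .2963 12.7 4 zb=.0038 F=12.8
```

```text
cmdz 0.29539999999999994
j 0.538 pred 0.541 w 0.212 lag 3.48mm k 3653 zerr 0.0041
  row j 0.565 w 0.216 F 12.8
  row j 0.592 w 0.219 F 12.8
  row j 0.620 w 0.221 F 12.8
  row j 0.648 w 0.222 F 12.8
[-0.003, -0.02, 0.008, 0, -0.003, -0.023, 0.003, 0, -0.004, -0.023, 0.004, 0, -0.003, -0.023, 0.003, 0]
```

>>> step_arm:
  series: [-0.003,-0.02,0.007,0,-0.003,-0.022,0.004,0,-0.004,-0.022,0.004,0,-0.003,-0.022,0.003,0]

```text
t: 8.28
eef_pos: [0.5307, -0.0517, 0.2999]
eef_rot: [[0.148, 0.989, 0.003], [0.989, -0.148, 0.009], [0.009, 0.001, -1.0]]
force: [3.0, 14.1, 1.2]
opening: -0.002
grip_force: 6.8
```

```bash
python3 - <<'E'
import json;s=json.load(open("st.json"));s["cmd"][1]+=.0006;json.dump(s,open("st.json","w"))
E
python3 plan.py .5307 -.0517 .2999 13.7 4 D=8.7 F=12.7
```

```text
cmdz 0.29899999999999993
j 0.642 pred 0.648 w 0.213 lag 3.49mm k 3924 zerr 0.0049
  row j 0.669 w 0.215 F 13.0
  row j 0.696 w 0.213 F 12.7
  row j 0.722 w 0.210 F 12.7
  row j 0.748 w 0.208 F 12.7
[-0.003, -0.021, 0.001, 0, -0.003, -0.022, 0.002, 0, -0.004, -0.022, 0.001, 0, -0.003, -0.022, -0.0, 0]
```

>>> step_arm:
  series: [-0.003,-0.021,0.001,0,-0.003,-0.022,0.002,0,-0.004,-0.022,0.001,0,-0.003,-0.022,0,0]

```text
t: 8.78
eef_pos: [0.5282, -0.069, 0.3017]
eef_rot: [[0.147, 0.989, 0.003], [0.989, -0.148, 0.008], [0.009, 0.002, -1.0]]
force: [1.7, 13.5, 6.3]
opening: -0.001
grip_force: 7.1
```

```bash
sed -i "s/st.get('zb',0)+/.008*min(jj,1.2)+/" plan.py; python3 plan.py .5282 -.069 .3017 13.5 3 F=12.5
```

```text
cmdz 0.2997999999999999
j 0.745 pred 0.748 w 0.203 lag 3.60mm k 3745 zerr 0.0057
  row j 0.771 w 0.206 F 12.8
  row j 0.796 w 0.204 F 12.5
  row j 0.822 w 0.201 F 12.5
[-0.003, -0.019, 0.012, 0, -0.003, -0.021, -0.0, 0, -0.003, -0.021, -0.0, 0]
```

>>> step_arm:
  series: [-0.003,-0.019,0.009,0,-0.003,-0.021,0.002,0,-0.003,-0.021,0.001,0]

```text
t: 9.15
eef_pos: [0.5263, -0.0814, 0.3021]
eef_rot: [[0.148, 0.989, 0.002], [0.989, -0.148, 0.009], [0.009, 0.001, -1.0]]
force: [4.0, 13.0, -2.2]
opening: -0.0
grip_force: 6.6
```

```bash
python3 plan.py .5263 -.0814 .3021 13.3 4 F=12.5
```

```text
cmdz 0.3021999999999999
j 0.819 pred 0.822 w 0.196 lag 3.39mm k 3921 zerr 0.0065
  row j 0.843 w 0.199 F 12.8
  row j 0.868 w 0.197 F 12.5
  row j 0.893 w 0.195 F 12.5
  row j 0.917 w 0.194 F 12.5
[-0.003, -0.019, -0.001, 0, -0.003, -0.021, -0.001, 0, -0.003, -0.02, -0.002, 0, -0.003, -0.02, -0.002, 0]
```

>>> step_arm:
  series: [-0.003,-0.019,-0.001,0,-0.003,-0.021,-0.001,0,-0.003,-0.02,-0.002,0,-0.003,-0.02,-0.002,0]

```text
t: 9.65
eef_pos: [0.524, -0.0971, 0.301]
eef_rot: [[0.147, 0.989, 0.002], [0.989, -0.147, 0.009], [0.009, 0.001, -1.0]]
force: [4.2, 14.3, 0.9]
opening: 0.002
grip_force: 7.0
```

```bash
python3 plan.py .524 -.0971 .301 13.8 3 F=12.2 D=8.9
```

```text
cmdz 0.30099999999999993
j 0.913 pred 0.917 w 0.187 lag 3.70mm k 3726 zerr 0.0072
  row j 0.936 w 0.190 F 12.8
  row j 0.960 w 0.187 F 12.2
  row j 0.983 w 0.183 F 12.2
[-0.003, -0.016, -0.002, 0, -0.002, -0.019, -0.003, 0, -0.003, -0.019, -0.004, 0]
```

>>> step_arm:
  series: [-0.003,-0.016,-0.002,0,-0.002,-0.019,-0.003,0,-0.003,-0.019,-0.004,0]

```text
t: 10.02
eef_pos: [0.5224, -0.1079, 0.2994]
eef_rot: [[0.147, 0.989, 0.002], [0.989, -0.147, 0.009], [0.009, 0.001, -1.0]]
force: [4.2, 13.0, 1.5]
opening: 0.0
grip_force: 7.0
```

```bash
python3 plan.py .5224 -.1079 .2994 13.4 4 F=12.2
```

```text
cmdz 0.2991999999999999
j 0.978 pred 0.983 w 0.172 lag 3.70mm k 3618 zerr 0.0078
  row j 1.000 w 0.177 F 12.6
  row j 1.022 w 0.176 F 12.2
  row j 1.044 w 0.173 F 12.2
  row j 1.066 w 0.171 F 12.2
[-0.002, -0.015, -0.002, 0, -0.003, -0.017, -0.004, 0, -0.003, -0.018, -0.005, 0, -0.002, -0.017, -0.004, 0]
```

>>> step_arm:
  series: [-0.002,-0.015,-0.002,0,-0.003,-0.017,-0.004,0,-0.003,-0.018,-0.005,0,-0.002,-0.017,-0.004,0]

```text
t: 10.52
eef_pos: [0.5205, -0.1212, 0.2964]
eef_rot: [[0.147, 0.989, 0.002], [0.989, -0.147, 0.009], [0.01, 0.001, -1.0]]
force: [3.8, 12.8, 0.1]
opening: 0.001
grip_force: 7.1
```

```bash
python3 plan.py .5205 -.1212 .2964 13.2 5 F=12.2
```

```text
cmdz 0.29619999999999985
j 1.060 pred 1.066 w 0.163 lag 3.82mm k 3458 zerr 0.0085
  row j 1.081 w 0.167 F 12.5
  row j 1.102 w 0.166 F 12.2
  row j 1.122 w 0.164 F 12.2
  row j 1.143 w 0.162 F 12.2
  row j 1.163 w 0.160 F 12.2
[-0.002, -0.013, -0.004, 0, -0.002, -0.016, -0.005, 0, -0.003, -0.016, -0.005, 0, -0.002, -0.016, -0.006, 0, -0.003, -0.015, -0.006, 0]
```

>>> step_arm:
  series: [-0.002,-0.013,-0.004,0,-0.002,-0.016,-0.005,0,-0.003,-0.016,-0.005,0,-0.002,-0.016,-0.006,0,-0.003,-0.015,-0.006,0]

```text
t: 11.15
eef_pos: [0.5182, -0.1364, 0.2914]
eef_rot: [[0.147, 0.989, 0.003], [0.989, -0.147, 0.009], [0.009, 0.002, -1.0]]
force: [4.7, 13.7, 1.4]
opening: -0.001
grip_force: 7.0
```

```bash
python3 plan.py .5182 -.1364 .2914 13.7 5 F=10.5
```

```text
cmdz 0.29099999999999987
j 1.157 pred 1.163 w 0.152 lag 3.83mm k 3575 zerr 0.0093
  row j 1.176 w 0.155 F 11.6
  row j 1.195 w 0.146 F 10.5
  row j 1.213 w 0.137 F 10.5
  row j 1.230 w 0.131 F 10.5
  row j 1.246 w 0.126 F 10.5
[-0.001, -0.01, -0.004, 0, -0.002, -0.013, -0.006, 0, -0.002, -0.013, -0.006, 0, -0.002, -0.013, -0.007, 0, -0.002, -0.012, -0.006, 0]
```

>>> step_arm:
  series: [-0.001,-0.01,-0.004,0,-0.002,-0.013,-0.006,0,-0.002,-0.013,-0.006,0,-0.002,-0.013,-0.007,0,-0.002,-0.012,-0.006,0]

```text
t: 11.78
eef_pos: [0.5164, -0.1489, 0.286]
eef_rot: [[0.148, 0.989, 0.003], [0.989, -0.148, 0.008], [0.009, 0.002, -1.0]]
force: [4.5, 12.5, 3.0]
opening: -0.001
grip_force: 6.5
```

Run:
```python
from workcell import arm,eyes
import cv2
o=[eyes.camera("top")["frame"][140:260,268:388,::-1],eyes.camera("side")["frame"][115:235,235:355,::-1]]
cv2.imwrite("pics/both3.png",cv2.hconcat([cv2.resize(f,(400,400),interpolation=cv2.INTER_CUBIC) for f in o]))
s=arm.get_state();print(s["t"],s["eef_pos"],s["force"],s["grip_force"])
```

```text
11.875 [ 0.516061   -0.1504639   0.28525506] [ 3.68103406  3.76018509 -2.91055473] 2.3027611523866653
```

View pics/both3.png

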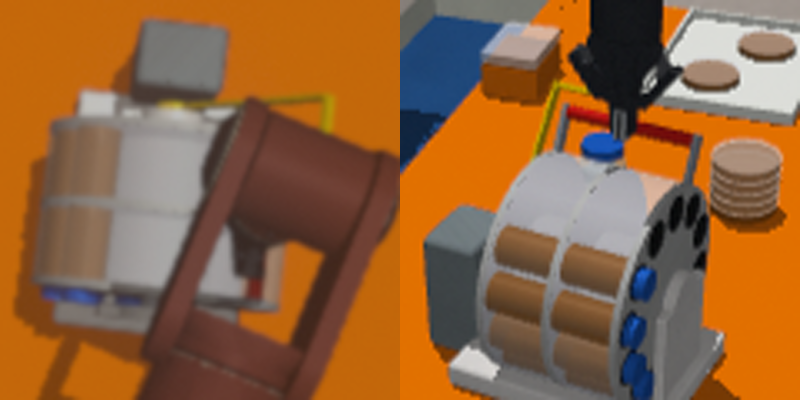

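The bar is nearly at the pointer: its far end is at about (570,110) in the right half, with the pointer's bend at (555,88). It needs about 0.17 rad more.

```bash
python3 - <<'E'
import json;s=json.load(open("st.json"));s.update(jp=1.253,w=.11,n=8);json.dump(s,open("st.json","w"))
E
python3 plan.py .51606 -.15046 .28525 5 5 F=8
```

```text
cmdz 0.2851999999999999
j 1.250 pred 1.253 w 0.108 lag 1.94mm k 2574 zerr 0.0101
  row j 1.262 w 0.085 F 7.0
  row j 1.272 w 0.080 F 8.0
  row j 1.282 w 0.077 F 8.0
  row j 1.291 w 0.074 F 8.0
  row j 1.300 w 0.073 F 8.0
[-0.001, -0.007, -0.007, 0, -0.001, -0.009, -0.004, 0, -0.001, -0.007, -0.004, 0, -0.001, -0.007, -0.004, 0, -0.001, -0.007, -0.005, 0]
```

>>> step_arm:
  series: [-0.001,-0.008,-0.007,0,-0.001,-0.008,-0.004,0,-0.001,-0.008,-0.005,0,-0.001,-0.008,-0.005,0,-0.001,-0.008,-0.005,0,-0.001,-0.008,-0.005,0,-0.001,-0.008,-0.005,0]

```text
t: 12.75
eef_pos: [0.5146, -0.161, 0.2795]
eef_rot: [[0.148, 0.989, 0.002], [0.989, -0.149, 0.006], [0.006, 0.001, -1.0]]
force: [0.2, 9.9, 5.1]
opening: -0.001
grip_force: 5.1
```

>>> step_arm:
  series: [-0.001,-0.008,-0.004,0,-0.001,-0.008,-0.004,0,-0.001,-0.008,-0.005,0,-0.001,-0.007,-0.005,0,-0.001,-0.006,-0.005,0,-0.001,-0.005,-0.004,0,-0.001,-0.004,-0.003,0,0,-0.002,-0.002,0,0,0,0,0,0,0,0,0]

```text
t: 14.0
eef_pos: [0.5129, -0.1721, 0.2722]
eef_rot: [[0.15, 0.989, 0.001], [0.989, -0.15, 0.003], [0.003, 0.001, -1.0]]
force: [0.9, 5.5, 1.9]
opening: 0.001
grip_force: 2.8
```

Run:
```python
from workcell import arm,eyes
import cv2
o=[eyes.camera("top")["frame"][140:200,328:388,::-1],eyes.camera("side")["frame"][115:175,255:315,::-1]]
cv2.imwrite("pics/both4.png",cv2.hconcat([cv2.resize(f,(400,400),interpolation=cv2.INTER_CUBIC) for f in o]))
s=arm.get_state();p=s["eef_pos"];print(s["t"],p,s["force"],s["grip_force"])
from h import *
P=np.load("P.npy");c,t=np.cos(P[2]),np.sin(P[2]);y=-t*(p[0]-P[0])+c*(p[1]-P[1])
print("j",.75-np.arcsin((y-.0184)/.17),P[3])
```

```text
14.1 [ 0.51295913 -0.17199006  0.27228841] [1.59250816 5.81603786 2.00606602] 3.083648979663849
j 1.4027293465503639 1.4448088762829705
```

View pics/both4.png

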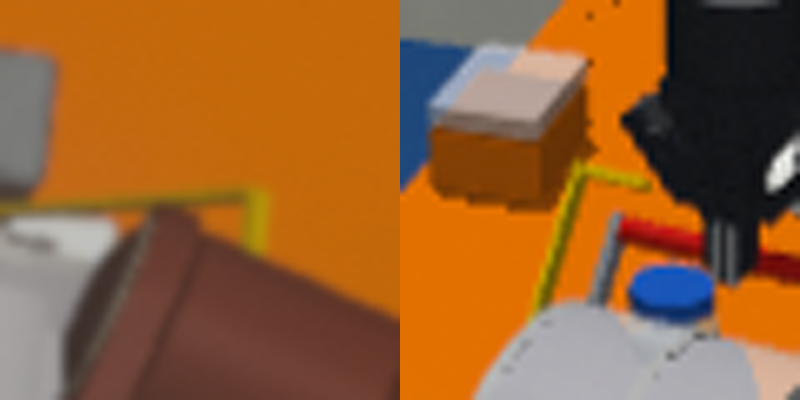

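The bar's end sits just short of the pointer, about 7 mm away, and it is nearly at rest with about 6 N. One small nudge should bring it closer.

>>> step_arm:
  series: [0,-0.004,-0.003,0,-0.001,-0.005,-0.004,0,-0.001,-0.005,-0.004,0,0,-0.003,-0.002,0,0,-0.002,-0.001,0,0,0,0,0,0,0,0,0,0,0,0,0,0,0,0,0]

```text
t: 15.22
eef_pos: [0.5124, -0.1759, 0.2695]
eef_rot: [[0.15, 0.989, 0.001], [0.989, -0.15, 0.003], [0.003, 0.0, -1.0]]
force: [0.3, 6.6, 1.8]
opening: 0.0
grip_force: 3.4
```

>>> step_arm:
  series: [0,0,0,0,0,0,0,0,0,0,0,0,0,0,0,0]

```text
t: 15.72
eef_pos: [0.5125, -0.1757, 0.2696]
eef_rot: [[0.149, 0.989, 0.001], [0.989, -0.149, 0.003], [0.003, 0.0, -1.0]]
force: [0.8, 8.1, 3.0]
opening: 0.002
grip_force: 3.6
```

At rest, holding about 7 N, with the joint at about 1.43.

```bash
python3 -c "
from workcell import arm
print(arm.hand_in())"
```

```text
the job is handed in; nothing more can be done
None
```

I pushed the bar over the top to the pointer and handed the job in at about 15.7 s. By my estimate it rested about 3 mm short of the pointer tip with the finger holding it at about 7 N. Force readings taken between moves were mostly 12.5–14.5 N, with brief peaks near 15–15.5 N at the start and over the top, above the 14.8 N limit. The hand-in returned no verdict, so I can't confirm it passed.

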